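# Tip the empty file box out of the packed caddy

## Task

In the wooden caddy four slim file boxes stand packed side by side; three are full of cards and one is empty. Take hold of the empty one by its top, tilt its top well out over the caddy's front ledge (25 to 30 degrees) while its foot is still in the caddy, since the carrying bar above keeps it from being lifted straight up, and only then lift it clear. Set it down, without dropping it, upright on the small low board, lengthwise and with its whole base on the board, and let go; leave the full boxes and the other things on the table where they are.

Things in the scene. Friction and masses are not known exactly. Their poses are not given: they have to be found in the camera images.
- caddy: Fixed open wooden caddy, 137 mm deep (x), 242 mm wide (y); origin under its middle. x from its front (robot's side) to its rear, y left, z up. Its floor, x -57.5 to 57.5 mm, lies 12 mm above the table. The four boxes stand on it along y at a pitch of 53.5 mm, 1.5 mm apart. Back board at the rear up to z 80 mm. Side cheeks at y +-115 mm, up to z 97 mm, their rear 42 mm up to 202 mm.
- caddy_ledge (a point): Middle of the inner top edge of the caddy's front ledge: 28 mm above the table, 16 mm above the caddy's floor, 57.5 mm in front of the caddy's middle; axes as the caddy's. The ledge is 10 mm thick and runs along y. A box pivoted outward about this edge swings free of the bar above.
- caddy_bar (a point): Middle of the carrying bar (on its axis): 16 mm diameter, along y, over the boxes' rear rims, 181 mm above the table, 113.5 mm behind the ledge edge. It leaves 11 mm over the boxes: a box lifted straight up hits it before its foot is over the ledge.
- empty_box_mid (a point): The empty file box: loose rigid plywood, open top, hollow; 110 mm front to back (x), 52 wide (y), 150 tall, 0.22 to 0.4 kg. Point: its centre, half-way up. x to its rear, z up; in the caddy its axes are parallel to the caddy's. Front wall 8 mm thick, side and rear walls 4 mm, bottom 5 mm: one finger goes inside, one in front, to pinch the front wall at the top.
- empty_box_foot (a point): Middle of the empty box's lower front edge (55 mm in front of its centre, 75 mm below it); axes as the box's
- empty_box_rim (a point): Middle of the upper rim of the empty box's front wall (51 mm in front of the box's centre, 75 mm above it); axes as the box's
- full_box_1_mid (a point): Centre of a full file box of the same outer size, packed with cards to near the rim, 0.5 kg, loose; a bystander
- full_box_2_mid (a point): Centre of another full file box, as before; a bystander
- full_box_3_mid (a point): Centre of another full file box, as before; a bystander
- board_top (a point): Fixed low wooden board, 170 mm long (x) and 120 mm wide (y), on two battens; this point is the middle of its upper face, 18 mm above the table. x along its length, away from the robot, y left, z up
- empty_box: The empty file box again, with its origin at the centre of its underside
- tape: Roll of masking tape lying flat, 100 mm across, 24 mm high; origin under its centre; a bystander
- spice_jar: Small capped jar, 44 mm across, 59 mm high; origin under its centre; a bystander
- dish: Low round dish, 78 mm across, 38 mm high; origin under its centre; a bystander
Not all that is in view belongs to the job. Of the things shaped like the part that bears board_top, the wooden one is meant.

How it is judged (in metres and radians):
On the way:
1. the empty box is tilted outward by its top, by more than 20 degrees, while its front lower edge is still in the caddy, at most 25 mm above the caddy's floor (angle between empty_box_mid's own z axis and vertical above 0.35 rad and x of empty_box_rim in the frame of caddy_ledge below -0.03 m and z of empty_box_foot in the frame of caddy_ledge below 0.009 m and x of empty_box_foot in the frame of caddy_ledge above -0.004 m), for 0.1 s.
At the end, for the whole second after the job is handed in: The empty box stands upright (within 3 degrees), released and at rest, on the board, its centre within 27 mm of the board's middle along the board and 34 mm across it, its length parallel to the board's within 11 degrees (either way round) (x of empty_box_mid in the frame of board_top between -0.027 and 0.027 m and y of empty_box_mid in the frame of board_top between -0.034 and 0.034 m and z of empty_box_mid in the frame of board_top between 0.071 and 0.079 m and angle between empty_box_mid's own z axis and vertical below 0.06 rad and angle between the x axis of empty_box_mid and the x axis of board_top, either way round below 0.2 rad and linear speed of empty_box below 0.02 m/s); the robot touches nothing.
It fails at once if a full box is moved by more than 15 mm or tipped by more than 8 degrees (distance of any of full_box_1_mid, full_box_2_mid, full_box_3_mid from where it was at the start of the episode above 0.015 m or angle between any of full_box_1_mid, full_box_2_mid, full_box_3_mid's own z axis and vertical above 0.14 rad).
It fails at once if the tape roll, the jar or the dish is moved by more than 20 mm (distance of any of tape, spice_jar, dish from where it was at the start of the episode above 0.02 m).
It fails at once if the empty box is dropped: let go with its foot more than 15 mm above the board (contact force between empty_box and anything else below 0.02 N and horizontal distance between empty_box_mid and board_top below 0.12 m and linear speed of empty_box above 0.15 m/s and z of empty_box_mid in the frame of board_top above 0.09 m).
It also fails if it takes over 43 s, if anything falls off the work surface, if the arm or the gripper's body presses on something with over 40 N, if the wrist force passes 120 N, or if a joint passes its speed limit or range.

## Robot

A 7-joint arm with a two-finger parallel gripper is mounted at the origin on a cart in front of the work surface, level with it; the furniture and walls round the work are solid. World frame = base frame: x ahead of the robot, y to its left, z up, the work surface at z = 0. Lengths are in m, angles in degrees, forces in N, time in s.
With the tool pointing down it reaches from about 0.425 to 0.875 m from the base axis. Payload 4.7 kg.
Tool frame: the origin (TCP) lies on the centre line of the jaws, within the pads' length; the fingertips stand 8 mm ahead of it and the grasp point (between the pads) lies 11 mm behind it; z points along the fingers, y is the direction in which the jaws open and shut (so a half turn about z gives the same grasp; the last joint's range is limited). The gripper opens to 87 mm and grips with 3 to 60 N. Pads are 19 mm wide; open, the fingers measure 117 mm over their backs; the gripper's body (75 mm by 190 mm) begins 51 mm behind the grasp point.
Start: joints at [63.891, 18.392, -4.016, 83.108, 1.295, 78.541, -3.26], TCP at [0.294, -0.58, 0.231] pointing down, gripper open.
Joint ranges: [-163.93, 163.93], [-17.29, 119.83], [-79.2, 71.16], [3.27, 140.29], [-89.18, 269.18], [5.43, 117.66], [-154.24, 154.24]. Speed limits (degrees/s): [147.25, 147.25, 180, 180, 180, 180, 180].

## Interface

Orientations are given as [roll, pitch, yaw] about the fixed x, y, z axes, in that order (R = Rz(yaw) Ry(pitch) Rx(roll)).
In Python, from cell import status, vision, workorder gives the robot as it stands.
- The arm moves only by the tool step_arm, never from a script. Its argument "series" is a list of rows, each an object of numbers: "ax", "ay", "az": the turn, a rotation vector about the world's x, y, z in degrees; "x", "y", "z": the shift along the world's x, y, z in m; "claw": the opening in per cent of the stroke, from 0 (shut) to 100 (fully open). In form: [{"ax": .., "ay": .., "az": .., "x": .., "y": .., "z": .., "claw": ..}, ...]. A call has 1 to 12 rows; each row is the pose to reach, as a shift and turn from the pose commanded when the call began; what a row does not reach only later rows make up. A row lasts 1/10 s, in which the tool goes at most 50 mm and 8.59 degrees, less where a joint would pass 70% of its speed; a pose out of reach is approached as far as the arm can. A call with a gripper value outside its range is refused whole. The fingers move at their own pace and stop on an object; "squeeze" is the grip in N (left out, the last holds). Time passes only in rows, so rows that repeat a pose let the fingers close. It gives the time, the measured TCP pose, the force and the opening at its end, in the units of the state.
- status.get_obs(): the state, without advancing time (a new reading comes with each control period).
- vision.read_camera(name): name is "side" or "top" or "wrist"; returns the picture (384x512x3 uint8, red, green, blue); there is no depth.
- vision.camera_params(name): a dict with "fovy" (degrees; the focal length in pixels is half the picture's height over the tangent of half this angle, whatever the lens; pixels are square), "cx", "cy" (the principal point, pixels), "eye" and "orientation" of the camera in the world; the wrist camera has in their place "tool_from_camera" (4x4, takes a point from camera to tool coordinates, whose origin is the TCP and whose axes are the flange's). Camera axes: x right, y down, z forward; pixel columns grow to the right and rows downward; lengths in m; the calibration is good to about 2 mm. A picture is of the moment at which its call begins: read the wrist's pose just before it. camera_params takes no time and is no camera call.
- workorder.sign_off(): hands the job in, once; it reports no verdict.
The state is a dict: "time_s": time; "qpos": joint angles; "joint_velocities": joint speeds; "effort": joint torques, N m; "tool_pos": TCP position; "tool_rot": TCP orientation; "force": force on the tool from outside, world axes, zero at the start; "wrist_torque": the same for the moment, N m; "grip_width": finger opening in m.
Only numpy, scipy, OpenCV 4.12 (cv2) and the standard library are available. Lean on these libraries where they do the work, as an engineer would, in place of code of your own. Each camera call takes 0.05 s, during which the arm holds its last target.

## Working session

There is one attempt and no reset: what is moved stays moved. The work goes in short steps, Python scripts to look and compute and a tool call to move; the robot and the scene stay as the last step left them, time stands still between calls to the robot, and variables do not carry over. Pictures are saved under pics/ and viewed, and the job is handed in when it is done.

Besides the shell and the picture viewer there is one more tool, called as name(argument=value, ...) on one line, values as JSON. step_arm: Moves the arm, as the interface text tells. Its arguments: {"type":"object","properties":{"series":{"type":"array"},"squeeze":{"type":"number"}},"required":["series"]}

```bash
ls; mkdir -p pics; cat > h.py <<'E'
import numpy as np, cv2
from cell import status, vision, workorder
from scipy.spatial.transform import Rotation as R
def snap(n,f):
    im=vision.read_camera(n); cv2.imwrite('pics/'+f,im[:,:,::-1]); return im
E
python3 - <<'E'
from h import *
print(status.get_obs())
for n in ['side','top','wrist']:
    print(n,vision.camera_params(n)); snap(n,n+'0.png')
E
```

```text
pics
{'time_s': 0.0, 'qpos': array([63.88970125, 18.44080601, -4.01437295, 83.17803814,  1.29471413,
       78.5415917 , -3.26079046]), 'joint_velocities': array([ 0.10743367, -0.02342323,  0.17178231, -0.05289457, -0.01918963,
        0.07421383, -0.05614712]), 'effort': array([-1.17295775e-03, -4.91291177e+01, -4.04220382e-01, -3.12532675e+01,
       -6.38803560e-02,  4.37011337e-02,  1.54661639e-04]), 'tool_pos': array([ 0.2939528 , -0.57909488,  0.22941409]), 'tool_rot': array([-1.79884793e+02,  6.03688712e-03,  2.69181771e+01]), 'force': array([ 0.14233307, -0.32666155, -0.01634532]), 'wrist_torque': array([0.02007712, 0.03829726, 0.00758209]), 'grip_width': 0.0871820188772972}
side {'fovy': 48.64967581393472, 'cx': 248.50752093302557, 'cy': 186.96697873005434, 'eye': array([-0.01767939,  1.01005968,  0.78645494]), 'orientation': array([-120.8948423 ,   -0.75832696, -148.30495236])}
top {'fovy': 48.09642006300875, 'cx': 250.32331335944738, 'cy': 194.28673013007239, 'eye': array([0.36897614, 0.09998106, 1.49737689]), 'orientation': array([-171.73789143,    0.259764  ,  -90.52584427])}
wrist {'fovy': 59.961456209729036, 'cx': 256.0024375452846, 'cy': 192.63661088312284, 'tool_from_camera': array([[-6.97618046e-04, -9.68778774e-01, -2.47925797e-01,
         6.68354767e-02],
       [ 9.99999589e-01, -8.19392517e-04,  3.87988337e-04,
         8.07009850e-04],
       [-5.79023409e-04, -2.47925425e-01,  9.68778947e-01,
        -1.54552355e-01],
       [ 0.00000000e+00,  0.00000000e+00,  0.00000000e+00,
         1.00000000e+00]])}
```

View pics/side0.png

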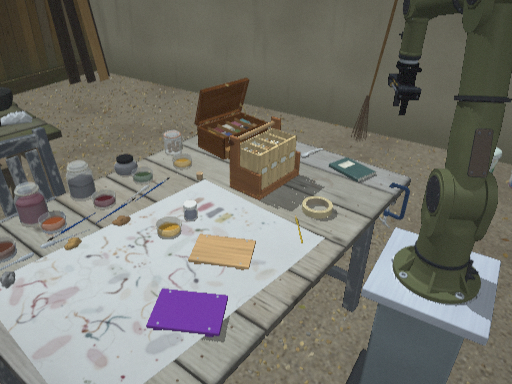

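View pics/top0.png

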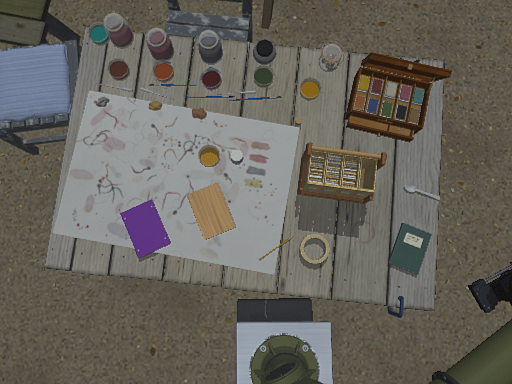

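View pics/wrist0.png

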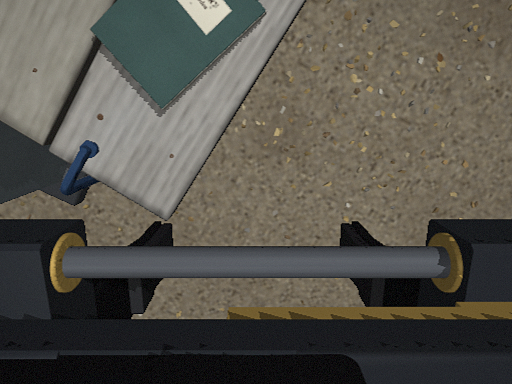

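The side view shows the caddy at about (265,160), the wooden board at (222,251), and a purple decoy board at (188,311). In the top view the caddy is at (340,175), the board at (211,210), the tape at (314,249), the dish at (209,156) and the jar at (236,156). I'll zoom in next.

```bash
python3 - <<'E'
import cv2
a=cv2.imread('pics/top0.png')[135:215,290:395]; cv2.imwrite('pics/t0z.png',cv2.resize(a,None,fx=7,fy=7,interpolation=2))
a=cv2.imread('pics/side0.png')[110:215,220:310]; cv2.imwrite('pics/s0z.png',cv2.resize(a,None,fx=5.5,fy=5.5,interpolation=2))
E
```

```text
(no output)
```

View pics/t0z.png

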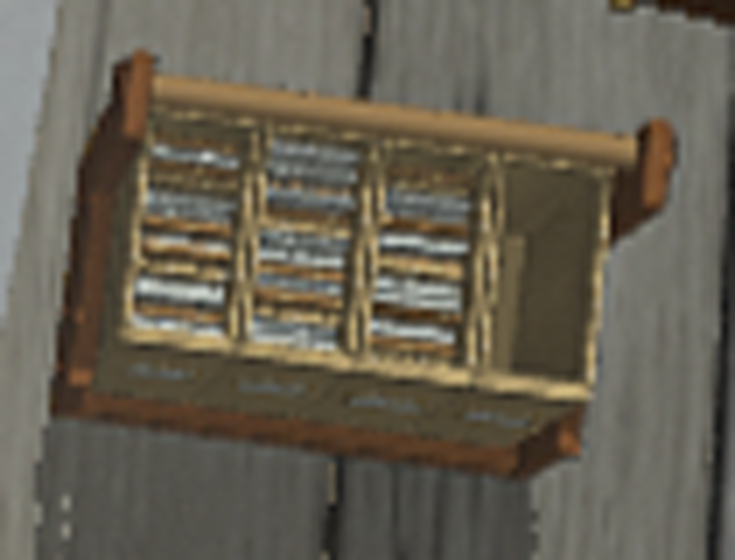

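View pics/s0z.png

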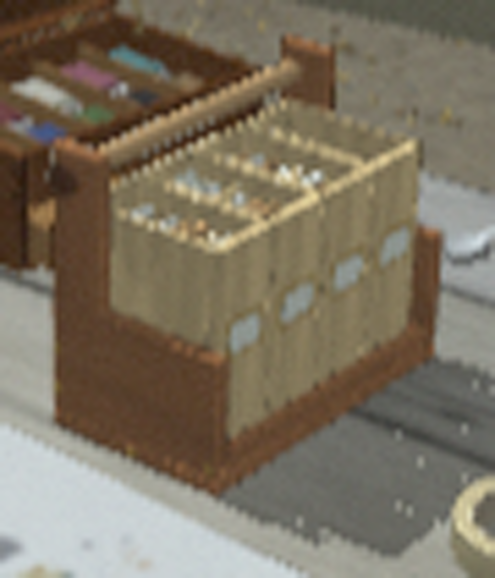

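```bash
cat >> h.py <<'E'
def cam(n,obs=None):
    p=vision.camera_params(n); f=192/np.tan(np.radians(p['fovy']/2))
    if n=='wrist':
        o=obs or status.get_obs(); T=p['tool_from_camera']; Rt=R.from_euler('xyz',o['tool_rot'],degrees=True).as_matrix()
        return f,p['cx'],p['cy'],Rt@T[:3,3]+o['tool_pos'],Rt@T[:3,:3]
    return f,p['cx'],p['cy'],p['eye'],R.from_euler('xyz',p['orientation'],degrees=True).as_matrix()
def ray(c,u,v):
    f,cx,cy,e,Rm=c; d=Rm@np.array([(u-cx)/f,(v-cy)/f,1]); return e,d/np.linalg.norm(d)
def onz(c,u,v,z):
    e,d=ray(c,u,v); return e+d*(z-e[2])/d[2]
def proj(c,p):
    f,cx,cy,e,Rm=c; q=Rm.T@(np.array(p)-e); return np.array([cx+f*q[0]/q[2],cy+f*q[1]/q[2]])
E
python3 - <<'E'
from h import *
np.set_printoptions(precision=4,suppress=True)
t=cam('top'); s=cam('side')
zt=lambda x,y:(290+(x-3)/7,135+(y-3)/7)
zs=lambda x,y:(220+(x-2.3)/5.5,110+(y-2.3)/5.5)
L=onz(t,*zt(120,345),.162); Rr=onz(t,*zt(590,398),.162)
print('top front rim L,R',L,Rr,np.linalg.norm(L-Rr),np.degrees(np.arctan2(*(L-Rr)[:2])))
L2=onz(s,*zs(222,252),.162); R2=onz(s,*zs(415,143),.162)
print('side',L2,R2,np.linalg.norm(L2-R2))
# bar
print('bar',onz(t,*zt(150,90),.181),onz(t,*zt(638,150),.181))
im=cv2.cvtColor(vision.read_camera('top'),cv2.COLOR_RGB2HSV)
for nm,(x0,x1,y0,y1) in dict(board=(180,245,175,245),dish=(195,224,143,170),jar=(225,248,145,168),tape=(295,333,228,270)).items():
    pass
m=((im[:,:,0]>8)&(im[:,:,0]<22)&(im[:,:,1]>90)&(im[:,:,2]>120)).astype(np.uint8); m2=np.zeros_like(m); m2[175:245,180:245]=m[175:245,180:245]
c=max(cv2.findContours(m2,0,2)[0],key=cv2.contourArea); r=cv2.minAreaRect(c); b=cv2.boxPoints(r); print(r,b)
P=np.array([onz(t,u,v,.018) for u,v in b]);print(P,P.mean(0),np.linalg.norm(np.diff(P,axis=0),axis=1))
d=P[1]-P[0];print(np.degrees(np.arctan2(d[1],d[0])))
print('tape',onz(t,314,249,.02),'dish',onz(t,209,156,.03),'jar',onz(t,236,156,.05))
ims=cv2.cvtColor(vision.read_camera('side'),cv2.COLOR_RGB2HSV)
m=((ims[:,:,0]>8)&(ims[:,:,0]<22)&(ims[:,:,1]>90)&(ims[:,:,2]>120)).astype(np.uint8); m2=np.zeros_like(m); m2[228:275,185:262]=m[228:275,185:262]
c=max(cv2.findContours(m2,0,2)[0],key=cv2.contourArea); a=cv2.approxPolyDP(c,5,True)[:,0];print(a); P=np.array([onz(s,u,v,.018) for u,v in a]);print(P,P.mean(0))
E
```

```text
top front rim L,R [ 0.5943 -0.0734  0.162 ] [ 0.5682 -0.2831  0.162 ] 0.21131609629387454 7.110736775652317
side [ 0.5979 -0.0739  0.162 ] [ 0.5724 -0.2802  0.162 ] 0.20796119247414163
bar [ 0.7069 -0.0876  0.181 ] [ 0.6772 -0.3047  0.181 ]
((210.87930297851562, 210.44827270507812), (47.90939712524414, 34.3536376953125), 68.19859313964844) [[186.0345 194.5862]
 [217.931  181.8276]
 [235.7241 226.3103]
 [203.8276 239.069 ]]
[[0.585  0.3282 0.018 ]
 [0.6289 0.2174 0.018 ]
 [0.4731 0.1559 0.018 ]
 [0.4305 0.2653 0.018 ]] [0.5294 0.2417 0.018 ] [0.1192 0.1675 0.1174]
-68.39164319844649
tape [ 0.3932 -0.1103  0.02  ] dish [0.7187 0.2478 0.03  ] jar [0.7129 0.1527 0.05  ]
[[189 258]
 [248 268]
 [255 241]
 [200 235]]
[[0.586  0.3241 0.018 ]
 [0.4281 0.2714 0.018 ]
 [0.4719 0.1619 0.018 ]
 [0.6235 0.2253 0.018 ]] [0.5274 0.2457 0.018 ]
```

Both views agree. The caddy's yaw is about -7.1° and the empty box is the rightmost one, with its rim middle near (0.578, -0.256, 0.162). The wooden board is near (0.528, 0.243) with a yaw of about 21.5°. I'll hover over the empty box and look with the wrist camera.

step_arm(series=[{"x":0.02,"y":0.023,"z":0.02,"az":4,"claw":60},{"x":0.05,"y":0.058,"z":0.045,"az":10,"claw":60},{"x":0.08,"y":0.092,"z":0.06,"az":16,"claw":60},{"x":0.11,"y":0.125,"z":0.07,"az":22,"claw":60},{"x":0.14,"y":0.16,"z":0.08,"az":28,"claw":60},{"x":0.17,"y":0.195,"z":0.08,"az":34,"claw":60},{"x":0.2,"y":0.23,"z":0.08,"az":40,"claw":60},{"x":0.23,"y":0.262,"z":0.08,"az":46,"claw":60},{"x":0.26,"y":0.296,"z":0.08,"az":51,"claw":60},{"x":0.283,"y":0.323,"z":0.08,"az":56,"claw":60},{"x":0.283,"y":0.323,"z":0.08,"az":56,"claw":60},{"x":0.283,"y":0.323,"z":0.08,"az":56,"claw":60}], squeeze=40)

```text
invalid input
```

```bash
python3 - <<'E'
from h import *
o=status.get_obs(); print(o['time_s'],o['tool_pos'],o['tool_rot'],o['qpos'],o['grip_width'],o['force'])
im=snap('wrist','w1.png'); cv2.imwrite('pics/w1b.png',cv2.resize(im[:,:,::-1],None,fx=1.5,fy=1.5)); np.save('w1.npy',np.r_[o['tool_pos'],o['tool_rot']])
E
```

```text
0.25 [ 0.29410007 -0.57937433  0.2300528 ] [-1.79950365e+02  4.94267283e-03  2.69177280e+01] [63.89065575 18.41329329 -4.0155169  83.1407599   1.29560953 78.54080187
 -3.26071818] 0.08703476251338313 [ 0.52977017 -0.06877312 -0.43105348]
```

View pics/w1b.png

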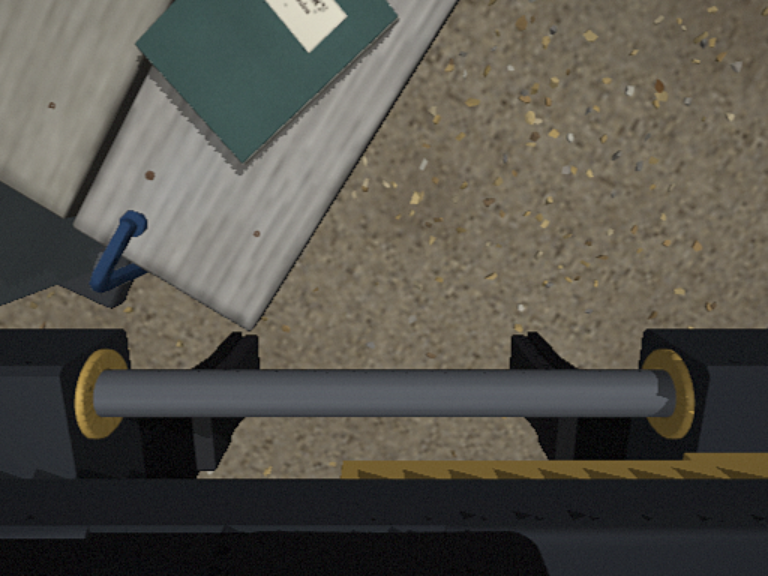

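The call was refused, so nothing moved. I'll retry with every key given. The wrist camera looks toward tool +x, so I'll stop about 80 mm to the right of the box to see it clear of the gripper.

step_arm(series=[{"ax":0,"ay":0,"az":6,"x":0.03,"y":0.026,"z":0.02,"claw":60},{"ax":0,"ay":0,"az":12,"x":0.06,"y":0.053,"z":0.04,"claw":60},{"ax":0,"ay":0,"az":18,"x":0.09,"y":0.08,"z":0.06,"claw":60},{"ax":0,"ay":0,"az":24,"x":0.12,"y":0.107,"z":0.08,"claw":60},{"ax":0,"ay":0,"az":30,"x":0.15,"y":0.134,"z":0.08,"claw":60},{"ax":0,"ay":0,"az":36,"x":0.18,"y":0.16,"z":0.08,"claw":60},{"ax":0,"ay":0,"az":42,"x":0.21,"y":0.187,"z":0.08,"claw":60},{"ax":0,"ay":0,"az":48,"x":0.24,"y":0.214,"z":0.08,"claw":60},{"ax":0,"ay":0,"az":54,"x":0.265,"y":0.236,"z":0.08,"claw":60},{"ax":0,"ay":0,"az":56,"x":0.274,"y":0.244,"z":0.08,"claw":60},{"ax":0,"ay":0,"az":56,"x":0.274,"y":0.244,"z":0.08,"claw":60}], squeeze=40)

```text
time_s: 1.4
tool_pos: [0.5695, -0.3336, 0.3103]
tool_rot: [-180.0, -0.1, 83.1]
force: [-0.3, -0.5, -0.4]
grip_width: 0.052
```

```bash
python3 - <<'E'
from h import *
o=status.get_obs(); print(o['time_s'],o['tool_pos'],o['tool_rot'],o['qpos'],o['grip_width'],o['force'])
im=snap('wrist','w2.png'); cv2.imwrite('pics/w2b.png',cv2.resize(im[:,:,::-1],None,fx=1.5,fy=1.5)); np.save('w2.npy',np.r_[o['tool_pos'],o['tool_rot']])
E
```

```text
1.4 [ 0.5695188  -0.33357956  0.31025708] [-1.79998761e+02 -5.77096925e-02  8.31083639e+01] [ 43.78114074  19.71953954 -21.30101238  73.51633084   6.98974979
  88.04945838  16.49314765] 0.052031515677512644 [-0.30537968 -0.46498669 -0.43968449]
```

View pics/w2b.png

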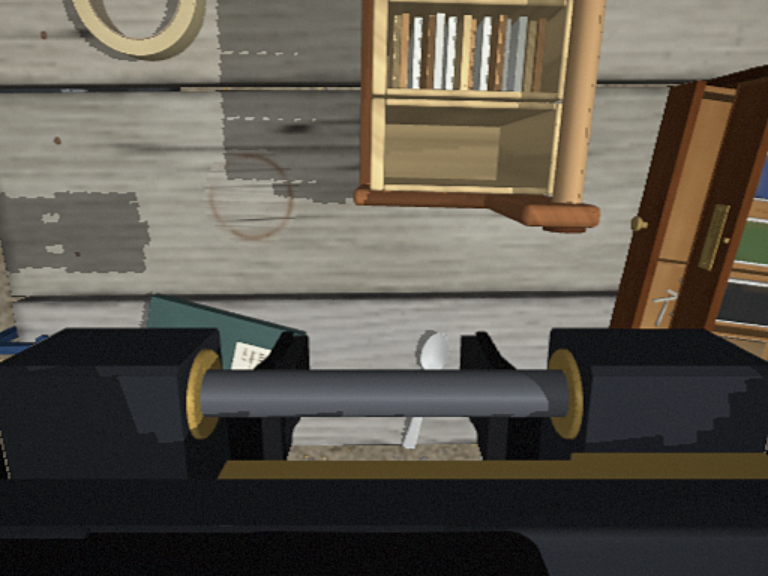

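The wrist view shows the empty box well, with its front wall at x of about 371–384 and its span at y of about 100–192 in the 1.5x picture. I'll zoom in to measure it.

```bash
python3 - <<'E'
import cv2
a=cv2.imread('pics/w2.png')[55:145,235:405]; cv2.imwrite('pics/w2z.png',cv2.resize(a,None,fx=4.5,fy=4.5,interpolation=2))
E
```

```text
(no output)
```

View pics/w2z.png

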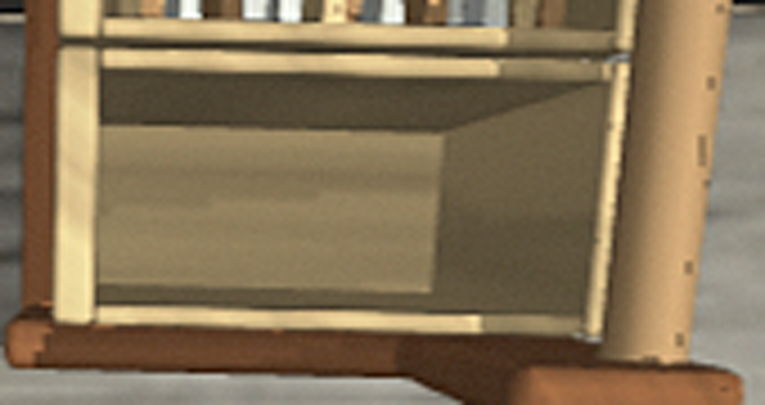

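```bash
python3 - <<'E'
from h import *
np.set_printoptions(precision=4,suppress=True)
p=np.load('w2.npy'); w=cam('wrist',dict(tool_pos=p[:3],tool_rot=p[3:]))
z=lambda x,y:(235+(x-1.75)/4.5,55+(y-1.75)/4.5)
P={k:onz(w,*z(*v),.162) for k,v in dict(FL=(58,45),FR=(53,322),IL=(102,47),IR=(95,323),RL=(630,58),RR=(602,340)).items()}
for k in P: print(k,P[k])
FL,FR,RL,RR=[P[k] for k in ('FL','FR','RL','RR')]
print('w',np.linalg.norm(FL-FR),'len',np.linalg.norm(RL-FL),np.linalg.norm(RR-FR))
a=FL-FR; print('yaw',-np.degrees(np.arctan2(a[0],a[1]))); 
for a in (RL-FL,RR-FR): print(np.degrees(np.arctan2(a[1],a[0])))
c=(FL+FR+RL+RR)/4; print('c',c)
yw=np.radians(-7.2); print('rim from centre',c+[-.051*np.cos(yw),-.051*np.sin(yw),0],'rim direct',(FL+FR+P['IL']+P['IR'])/4)
print('bar',onz(w,*z(680,40),.189),onz(w,*z(640,360),.181))
E
```

```text
FL [ 0.5746 -0.2315  0.162 ]
FR [ 0.5671 -0.2827  0.162 ]
IL [ 0.5829 -0.2329  0.162 ]
IR [ 0.5753 -0.2839  0.162 ]
RL [ 0.6825 -0.247   0.162 ]
RR [ 0.6752 -0.2994  0.162 ]
w 0.051714310935879304 len 0.1089457293933338 0.10938232489252298
yaw -8.39381185319185
-8.154484579429743
-8.776552987638423
c [ 0.6248 -0.2651  0.162 ]
rim from centre [ 0.5742 -0.2587  0.162 ] rim direct [ 0.575  -0.2577  0.162 ]
bar [ 0.6818 -0.2469  0.189 ] [ 0.676  -0.3019  0.181 ]
```

The rim measures 51.7 mm wide and 109 mm long, against the given 52 and 110, so the measurement is sound. The rim middle is at about (0.575, -0.258) and the yaw about -7.7°. I'll move over the grasp point, shifted 6 mm left so the gripper body stays clear of the tall cheek. I'll try the tilted pose in the air there first to check reach.

step_arm(series=[{"ax":0,"ay":0,"az":-1,"x":0.004,"y":0.04,"z":0.0,"claw":60},{"ax":0,"ay":0,"az":-1,"x":0.008,"y":0.084,"z":-0.02,"claw":60},{"ax":-1,"ay":-7,"az":-1,"x":-0.01,"y":0.086,"z":-0.03,"claw":60},{"ax":-2,"ay":-14,"az":-1,"x":-0.03,"y":0.088,"z":-0.03,"claw":60},{"ax":-3,"ay":-20,"az":-1,"x":-0.06,"y":0.092,"z":-0.03,"claw":60},{"ax":-3.6,"ay":-26.8,"az":-1,"x":-0.09,"y":0.096,"z":-0.03,"claw":60},{"ax":-3.6,"ay":-26.8,"az":-1,"x":-0.12,"y":0.1,"z":-0.03,"claw":60},{"ax":-3.6,"ay":-26.8,"az":-1,"x":-0.12,"y":0.1,"z":-0.03,"claw":60}])

```text
time_s: 2.25
tool_pos: [0.4476, -0.2436, 0.2747]
tool_rot: [153.6, -0.4, 81.3]
force: [1.1, -0.3, 0.2]
grip_width: 0.0519
```

```bash
python3 - <<'E'
from h import *
o=status.get_obs(); print(o['time_s'],o['tool_pos'],o['tool_rot'],o['qpos'])
E
```

```text
2.25 [ 0.44763738 -0.24362921  0.27466092] [153.6042858   -0.44365632  81.31575923] [ 42.99449691 -17.2398572   -7.76120699 118.21129873 -17.01025615
  56.15281011  32.98940926]
```

Reach is at its limit at x=0.448 with the 27° tilt (q2 at its stop). The planned path only needs about 0.49, so that's fine. I'll return to the upright hover.

step_arm(series=[{"ax":0.6,"ay":6.8,"az":0,"x":0.03,"y":-0.004,"z":0,"claw":60},{"ax":1.6,"ay":13.8,"az":0,"x":0.07,"y":-0.008,"z":0,"claw":60},{"ax":2.6,"ay":20.8,"az":0,"x":0.1,"y":-0.012,"z":0,"claw":60},{"ax":3.6,"ay":26.8,"az":0,"x":0.128,"y":-0.016,"z":0,"claw":60},{"ax":3.6,"ay":26.8,"az":0,"x":0.128,"y":-0.016,"z":0,"claw":60},{"ax":3.6,"ay":26.8,"az":0,"x":0.128,"y":-0.016,"z":0,"claw":60}])

```text
time_s: 2.85
tool_pos: [0.5828, -0.2567, 0.2771]
tool_rot: [-179.6, -0.1, 81.9]
force: [-0.8, -0.4, 0.1]
grip_width: 0.0523
```

```bash
python3 - <<'E'
from h import *
o=status.get_obs(); print(o['time_s'],o['tool_pos'],o['tool_rot'],o['qpos'])
im=snap('wrist','w3.png'); cv2.imwrite('pics/w3b.png',cv2.resize(im[:,:,::-1],None,fx=1.5,fy=1.5))
o=status.get_obs(); print(o['time_s'],o['tool_pos'],o['tool_rot'])
E
```

```text
2.85 [ 0.58284508 -0.25669371  0.27707799] [-1.79605823e+02 -9.76559456e-02  8.18861640e+01] [ 36.97285365  17.28102189 -19.89422286  80.14499387   5.80436536
  83.98676758   9.14583296]
2.9 [ 0.58184506 -0.2566752   0.27937013] [-1.79766604e+02  2.61707871e-02  8.18589537e+01]
```

View pics/w3b.png

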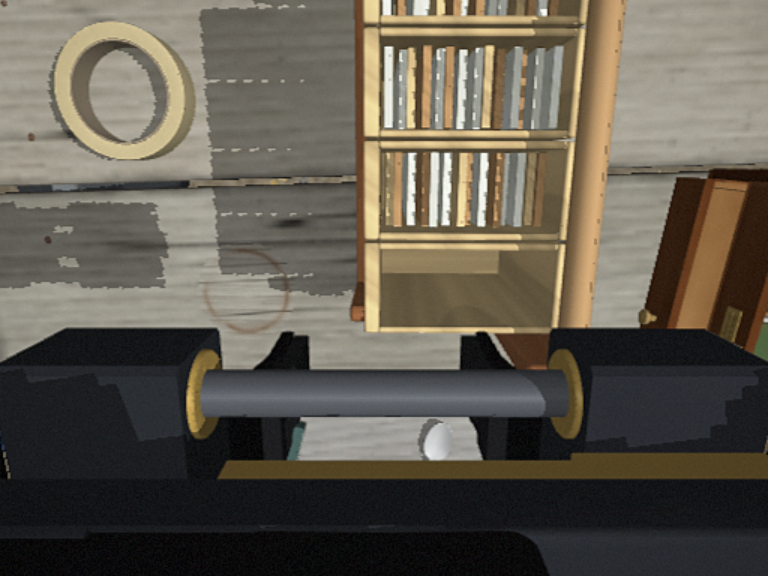

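```bash
python3 - <<'E'
from h import *
np.set_printoptions(precision=4,suppress=True)
o=status.get_obs(); print(o['time_s'],o['tool_pos'],o['tool_rot'],o['joint_velocities'])
w=cam('wrist',dict(tool_pos=np.array([.5820,-.2567,.2785]),tool_rot=np.array([-179.7,0,81.87])))
for p in [(366,243),(366,331),(380,245),(380,331),(566,331),(567,243)]: print(onz(w,p[0]/1.5,p[1]/1.5,.162))
E
```

```text
2.9 [ 0.5818 -0.2567  0.2794] [-179.7666    0.0262   81.859 ] [ 0.3673 -4.9172  0.3389  1.6723 -0.0284  0.0313  0.0503]
[ 0.5749 -0.2326  0.162 ]
[ 0.5672 -0.2828  0.162 ]
[ 0.5823 -0.2347  0.162 ]
[ 0.5752 -0.284   0.162 ]
[ 0.6805 -0.2989  0.162 ]
[ 0.6837 -0.2481  0.162 ]
```

The second wrist reading confirms the rim at (0.575, -0.258). I'll move down to just above the rim and correct sideways.

step_arm(series=[{"ax":0,"ay":0,"az":0.4,"x":-0.004,"y":0.003,"z":-0.03,"claw":60},{"ax":0,"ay":0,"az":0.4,"x":-0.006,"y":0.005,"z":-0.06,"claw":60},{"ax":0,"ay":0,"az":0.4,"x":-0.006,"y":0.005,"z":-0.08,"claw":60},{"ax":0,"ay":0,"az":0.4,"x":-0.006,"y":0.005,"z":-0.08,"claw":60},{"ax":0,"ay":0,"az":0.4,"x":-0.006,"y":0.005,"z":-0.08,"claw":60}])

```text
time_s: 3.4
tool_pos: [0.5753, -0.2517, 0.2026]
tool_rot: [-180.0, 0.2, 82.3]
force: [-0.1, 0.6, 0.4]
grip_width: 0.0521
```

```bash
python3 - <<'E'
from h import *
im=snap('side','s4.png'); cv2.imwrite('pics/s4b.png',cv2.resize(im[90:215,190:340,::-1],None,fx=4,fy=4,interpolation=2))
o=status.get_obs(); print(o['time_s'],o['tool_pos'],o['tool_rot'],o['joint_velocities'])
E
```

```text
3.45 [ 0.57599085 -0.25163737  0.2029223 ] [179.97736339   0.18915286  82.27956229] [-0.39696207  0.7267702  -0.21223891 -1.00023191 -0.09660575 -0.09256876
  0.00510487]
```

View pics/s4b.png

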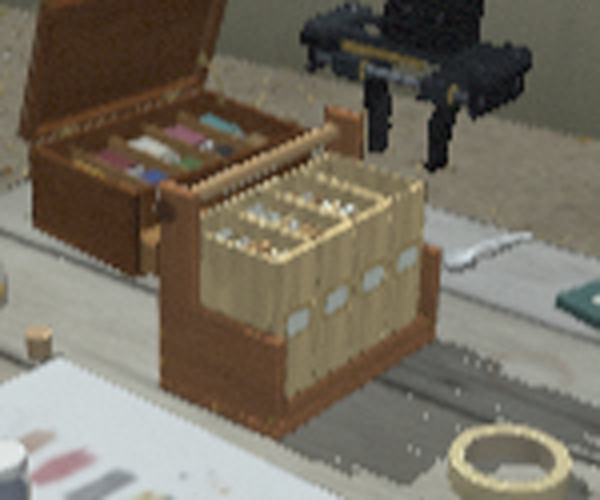

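The fingers straddle the front rim and the body is above the bar. I'll descend 57 mm and then close.

step_arm(series=[{"ax":0,"ay":0,"az":0,"x":0,"y":0,"z":-0.02,"claw":60},{"ax":0,"ay":0,"az":0,"x":0,"y":0,"z":-0.04,"claw":60},{"ax":0,"ay":0,"az":0,"x":0,"y":0,"z":-0.057,"claw":60},{"ax":0,"ay":0,"az":0,"x":0,"y":0,"z":-0.057,"claw":60},{"ax":0,"ay":0,"az":0,"x":0,"y":0,"z":-0.057,"claw":60}])

```text
time_s: 3.95
tool_pos: [0.5765, -0.2512, 0.1443]
tool_rot: [-179.9, 0.1, 82.3]
force: [-0.1, -0.1, 0.4]
grip_width: 0.0521
```

step_arm(series=[{"ax":0,"ay":0,"az":0,"x":0,"y":0,"z":0,"claw":30},{"ax":0,"ay":0,"az":0,"x":0,"y":0,"z":0,"claw":15},{"ax":0,"ay":0,"az":0,"x":0,"y":0,"z":0,"claw":0},{"ax":0,"ay":0,"az":0,"x":0,"y":0,"z":0,"claw":0},{"ax":0,"ay":0,"az":0,"x":0,"y":0,"z":0,"claw":0},{"ax":0,"ay":0,"az":0,"x":0,"y":0,"z":0,"claw":0}], squeeze=40)

```text
time_s: 4.55
tool_pos: [0.5758, -0.2507, 0.1422]
tool_rot: [-179.7, 0.0, 82.4]
force: [0.2, -0.2, -0.7]
grip_width: 0.0125
```

```bash
python3 - <<'E'
from h import *
im=snap('side','s5.png'); cv2.imwrite('pics/s5b.png',cv2.resize(im[90:215,190:340,::-1],None,fx=4,fy=4,interpolation=2))
o=status.get_obs(); print(o['time_s'],o['tool_pos'],o['tool_rot'],o['force'],o['wrist_torque'],o['grip_width'])
E
```

```text
4.6 [ 0.57568752 -0.2506944   0.14220617] [-1.79716049e+02  4.58284935e-02  8.23572376e+01] [-2.77622804  1.00037302  2.31718251] [ 0.11649917  0.49542662 -0.02181769] 0.007950697973191787
```

View pics/s5b.png

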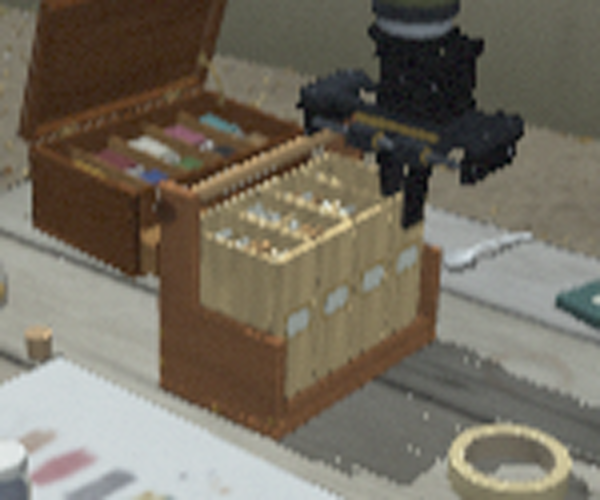

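The grip width is 7.95 mm, which matches the 8 mm front wall, and the forces are small. I'll work out the tilt path.

```bash
python3 - <<'E'
import numpy as np
yw=np.radians(-8); 
def row(th,xf,zf):
    t=np.radians(th); x=4*np.cos(t)-130*np.sin(t); z=130*np.cos(t)+4*np.sin(t)
    dx=x-4+xf-2.5; dz=z-130+zf
    ax,ay=-th*np.array([-np.sin(yw),np.cos(yw)])
    print(th,'ax %.1f ay %.1f x %.4f y %.4f z %.4f'%(ax,ay,dx*np.cos(yw)/1e3,dx*np.sin(yw)/1e3,dz/1e3))
for i in range(0,10): row(3*i,2.5+4.5*i/9,min(1,i)+11*i/9)
print()
for th,xf,zf in [(27,4,25),(27,-6,45),(27,-15,70),(27,-22,100),(24,-25,130),(20,-28,160),(15,-30,190),(8,-32,205),(0,-35,210)]: row(th,xf,zf)
E
```

```text
0 ax 0.0 ay 0.0 x 0.0000 y -0.0000 z 0.0000
3 ax -0.4 ay -3.0 x -0.0062 y 0.0009 z 0.0023
6 ax -0.8 ay -5.9 x -0.0125 y 0.0018 z 0.0032
9 ax -1.3 ay -8.9 x -0.0187 y 0.0026 z 0.0037
12 ax -1.7 ay -11.9 x -0.0249 y 0.0035 z 0.0039
15 ax -2.1 ay -14.9 x -0.0310 y 0.0044 z 0.0037
18 ax -2.5 ay -17.8 x -0.0370 y 0.0052 z 0.0032
21 ax -2.9 ay -20.8 x -0.0429 y 0.0060 z 0.0024
24 ax -3.3 ay -23.8 x -0.0487 y 0.0069 z 0.0012
27 ax -3.8 ay -26.7 x -0.0544 y 0.0076 z -0.0004

27 ax -3.8 ay -26.7 x -0.0574 y 0.0081 z 0.0126
27 ax -3.8 ay -26.7 x -0.0673 y 0.0095 z 0.0326
27 ax -3.8 ay -26.7 x -0.0762 y 0.0107 z 0.0576
27 ax -3.8 ay -26.7 x -0.0831 y 0.0117 z 0.0876
24 ax -3.3 ay -23.8 x -0.0799 y 0.0112 z 0.1204
20 ax -2.8 ay -19.8 x -0.0745 y 0.0105 z 0.1535
15 ax -2.1 ay -14.9 x -0.0656 y 0.0092 z 0.1866
8 ax -1.1 ay -7.9 x -0.0521 y 0.0073 z 0.2043
0 ax 0.0 ay 0.0 x -0.0371 y 0.0052 z 0.2100
```

step_arm(series=[{"ax":0,"ay":0,"az":0,"x":0,"y":0,"z":0.001,"claw":0},{"ax":-0.4,"ay":-3,"az":0,"x":-0.006,"y":0.001,"z":0.003,"claw":0},{"ax":-0.8,"ay":-5.9,"az":0,"x":-0.0125,"y":0.0018,"z":0.004,"claw":0},{"ax":-1.3,"ay":-8.9,"az":0,"x":-0.0187,"y":0.0026,"z":0.005,"claw":0},{"ax":-1.7,"ay":-11.9,"az":0,"x":-0.025,"y":0.0035,"z":0.005,"claw":0},{"ax":-1.7,"ay":-11.9,"az":0,"x":-0.025,"y":0.0035,"z":0.005,"claw":0}])

```text
time_s: 5.2
tool_pos: [0.5489, -0.2471, 0.1467]
tool_rot: [168.3, 0.2, 82.2]
force: [1.3, -0.5, -2.2]
grip_width: 0.0078
```

```bash
python3 - <<'E'
from h import *
im=snap('side','s6.png'); cv2.imwrite('pics/s6b.png',cv2.resize(im[90:215,190:340,::-1],None,fx=4,fy=4,interpolation=2))
o=status.get_obs(); print(o['time_s'],o['tool_pos'],o['tool_rot'],o['force'],o['wrist_torque'],o['grip_width'],o['qpos'])
E
```

```text
5.25 [ 0.54970646 -0.24718541  0.14707188] [1.68320740e+02 1.60849814e-01 8.22853714e+01] [-0.2414227   0.64668506 -2.38541058] [ 0.04213653  0.35895629 -0.05673338] 0.007835567438949755 [ 42.56386993   9.06498374 -20.72179291 105.780427     0.50101219
  54.38384194  14.44739304]
```

View pics/s6b.png

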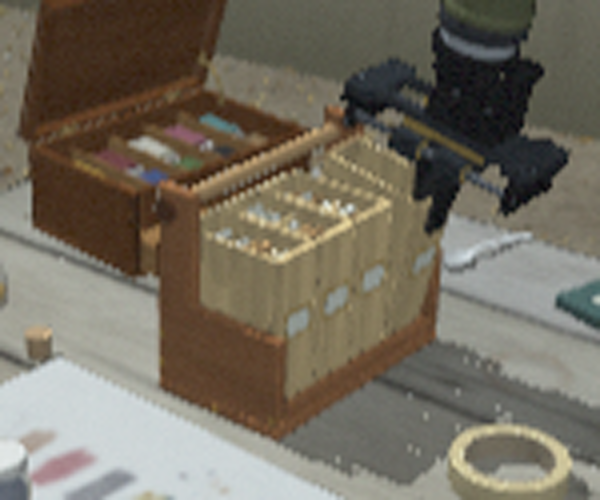

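The box tilts freely. It weighs about 2.3 N and the full boxes haven't moved. I'll continue to 27° and hold there.

step_arm(series=[{"ax":-0.4,"ay":-3,"az":0,"x":-0.006,"y":0.001,"z":0,"claw":0},{"ax":-0.8,"ay":-5.9,"az":0,"x":-0.012,"y":0.0017,"z":-0.0007,"claw":0},{"ax":-1.2,"ay":-8.9,"az":0,"x":-0.018,"y":0.0025,"z":-0.0015,"claw":0},{"ax":-1.6,"ay":-11.9,"az":0,"x":-0.0238,"y":0.0034,"z":-0.0027,"claw":0},{"ax":-2.1,"ay":-14.9,"az":0,"x":-0.0295,"y":0.0041,"z":-0.0043,"claw":0},{"ax":-2.1,"ay":-14.9,"az":0,"x":-0.0295,"y":0.0041,"z":-0.0043,"claw":0},{"ax":-2.1,"ay":-14.9,"az":0,"x":-0.0295,"y":0.0041,"z":-0.0043,"claw":0},{"ax":-2.1,"ay":-14.9,"az":0,"x":-0.0295,"y":0.0041,"z":-0.0043,"claw":0}])

```text
time_s: 6.05
tool_pos: [0.5227, -0.243, 0.1436]
tool_rot: [153.2, 0.2, 82.4]
force: [-0.1, -0.3, -2.6]
grip_width: 0.0073
```

```bash
python3 - <<'E'
from h import *
im=snap('side','s7.png'); cv2.imwrite('pics/s7b.png',cv2.resize(im[90:215,190:340,::-1],None,fx=4,fy=4,interpolation=2))
o=status.get_obs(); print(o['time_s'],o['tool_pos'],o['tool_rot'],o['force'],o['wrist_torque'],o['grip_width'],o['qpos'])
E
```

```text
6.1 [ 0.52264325 -0.2429729   0.14362069] [153.18918852   0.22931846  82.35809129] [ 0.36727203 -0.12453888 -2.86439113] [0.15042801 0.86957459 0.02701999] 0.0074400675170046005 [ 47.86900149  -2.51113604 -19.6029807  121.70580013 -16.533952
  36.37122023  31.75286496]
```

View pics/s7b.png

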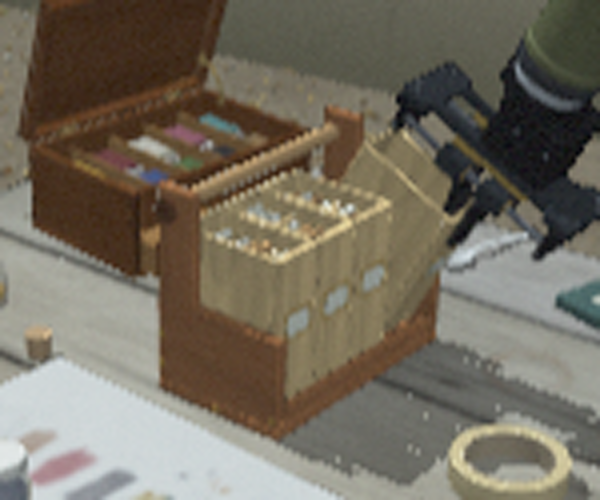

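```bash
python3 - <<'E'
from h import *
np.set_printoptions(precision=4,suppress=True)
im=cv2.imread('pics/s7.png')[110:175,265:335]; cv2.imwrite('pics/s7z.png',cv2.resize(im,None,fx=8,fy=8,interpolation=2))
E
```

View pics/s7z.png

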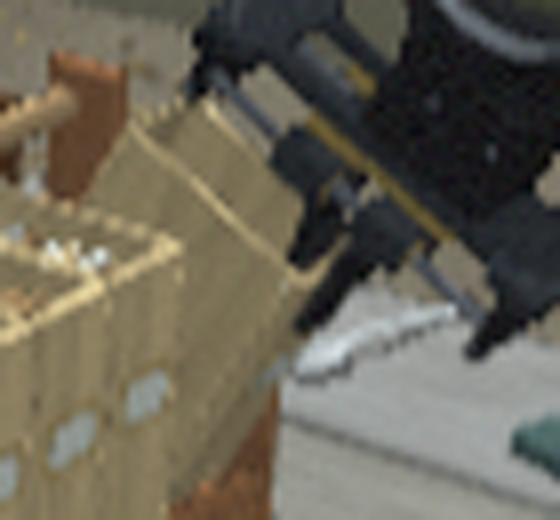

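```bash
python3 - <<'E'
from h import *
np.set_printoptions(precision=4,suppress=True)
s=cam('side'); yw=np.radians(-8); xb=np.array([np.cos(yw),np.sin(yw),0]); yb=np.array([-np.sin(yw),np.cos(yw),0])
p0=np.array([.575,-.258,.162])+.026*yb
def pl(x,y):
    e,d=ray(s,265+(x-3.5)/8,110+(y-3.5)/8); return e+d*((p0-e)@yb)/(d@yb)
A=pl(132,125);B=pl(300,282);C=pl(172,495)
for n,q in (('rear',A),('front',B),('low',C)): print(n,(q-p0)@xb+.0065-.004+.0,q[2]-.012)
print(np.linalg.norm(A-B)); d=A-B; print('tilt',np.degrees(np.arctan2(d[2],d@xb))); d=B-C; print('tilt front',np.degrees(np.arctan2(-d@xb,d[2])))
o=status.get_obs();print(o['tool_pos'])
E
```

```text
rear 0.033029438799589736 0.1969459584368337
front -0.05927055861943918 0.1499278524936929
low -0.0008236967269238328 0.024143402468946206
0.10358567376830233
tilt 26.994533578497887
tilt front 24.92235564267924
[ 0.5226 -0.243   0.1436]
```

The tilt measures 27° and matches the tool. The foot is about 14–16 mm above the floor, behind the ledge edge, which satisfies the tilt condition. Now I'll lift forward and up, righting the box once it is clear.

step_arm(series=[{"ax":0,"ay":0,"az":0,"x":-0.003,"y":0.0005,"z":0.013,"claw":0},{"ax":0,"ay":0,"az":0,"x":-0.013,"y":0.002,"z":0.033,"claw":0},{"ax":0,"ay":0,"az":0,"x":-0.022,"y":0.003,"z":0.058,"claw":0},{"ax":0,"ay":0,"az":0,"x":-0.029,"y":0.004,"z":0.088,"claw":0},{"ax":0.4,"ay":3,"az":0,"x":-0.026,"y":0.0036,"z":0.121,"claw":0},{"ax":1,"ay":7,"az":0,"x":-0.02,"y":0.003,"z":0.154,"claw":0},{"ax":1.7,"ay":11.9,"az":0,"x":-0.011,"y":0.002,"z":0.182,"claw":0},{"ax":2.5,"ay":17,"az":0,"x":0,"y":0,"z":0.2,"claw":0},{"ax":3.2,"ay":22,"az":0,"x":0.01,"y":-0.001,"z":0.21,"claw":0},{"ax":3.8,"ay":26.7,"az":0,"x":0.017,"y":-0.002,"z":0.21,"claw":0},{"ax":3.8,"ay":26.7,"az":0,"x":0.017,"y":-0.002,"z":0.21,"claw":0},{"ax":3.8,"ay":26.7,"az":0,"x":0.017,"y":-0.002,"z":0.21,"claw":0}])

```text
time_s: 7.3
tool_pos: [0.5392, -0.245, 0.352]
tool_rot: [-179.8, -0.0, 82.4]
force: [-0.2, 0.1, -1.6]
grip_width: 0.0079
```

```bash
python3 - <<'E'
from h import *
im=snap('side','s8.png'); snap('top','t8.png'); cv2.imwrite('pics/s8b.png',cv2.resize(im[20:215,190:400,::-1],None,fx=3,fy=3,interpolation=2))
o=status.get_obs(); print(o['time_s'],o['tool_pos'],o['tool_rot'],o['force'],o['wrist_torque'],o['grip_width'],o['qpos'])
E
```

```text
7.4 [ 0.53790975 -0.24519901  0.35315416] [-1.79877950e+02  6.10046831e-02  8.23191403e+01] [-1.07938503  0.30800506 -1.28247715] [-0.01180226  0.02898099  0.00778617] 0.007737919220118607 [ 43.65771389  11.18348843 -25.90077521  79.20689877   4.94269632
  90.81492298  10.56620547]
```

View pics/s8b.png

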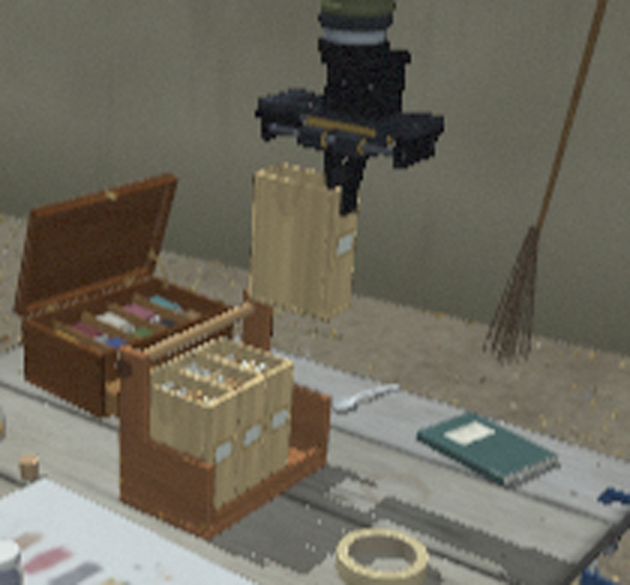

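View pics/t8.png

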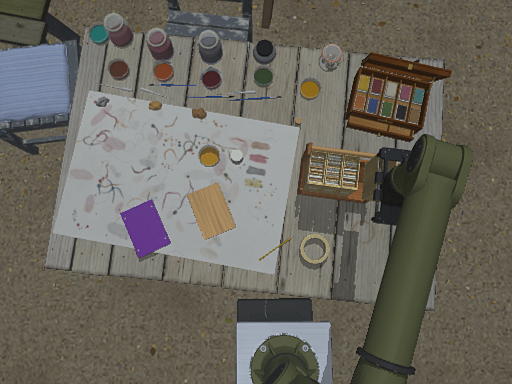

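The box is out, upright and held, and the full boxes haven't moved. I'll carry it over to the board at (0.528, 0.244), turning it +29°.

step_arm(series=[{"ax":0,"ay":0,"az":1,"x":-0.002,"y":0.015,"z":0.005,"claw":0},{"ax":0,"ay":0,"az":3,"x":-0.006,"y":0.045,"z":0.005,"claw":0},{"ax":0,"ay":0,"az":5,"x":-0.011,"y":0.085,"z":0.005,"claw":0},{"ax":0,"ay":0,"az":8,"x":-0.017,"y":0.13,"z":0.005,"claw":0},{"ax":0,"ay":0,"az":11,"x":-0.023,"y":0.175,"z":0.005,"claw":0},{"ax":0,"ay":0,"az":14,"x":-0.029,"y":0.22,"z":0.005,"claw":0},{"ax":0,"ay":0,"az":17,"x":-0.035,"y":0.265,"z":0.0,"claw":0},{"ax":0,"ay":0,"az":20,"x":-0.041,"y":0.31,"z":-0.01,"claw":0},{"ax":0,"ay":0,"az":23,"x":-0.047,"y":0.355,"z":-0.02,"claw":0},{"ax":0,"ay":0,"az":26,"x":-0.053,"y":0.4,"z":-0.03,"claw":0},{"ax":0,"ay":0,"az":28,"x":-0.057,"y":0.44,"z":-0.04,"claw":0},{"ax":0,"ay":0,"az":29,"x":-0.06,"y":0.467,"z":-0.05,"claw":0}])

```text
time_s: 8.6
tool_pos: [0.4757, 0.2261, 0.3039]
tool_rot: [-180.0, 0.1, 111.7]
force: [-0.4, -0.5, -2.9]
grip_width: 0.0075
```

step_arm(series=[{"ax":0,"ay":0,"az":0,"x":0,"y":0.01,"z":-0.01,"claw":0},{"ax":0,"ay":0,"az":0,"x":0,"y":0.01,"z":-0.03,"claw":0},{"ax":0,"ay":0,"az":0,"x":0,"y":0.01,"z":-0.05,"claw":0},{"ax":0,"ay":0,"az":0,"x":0,"y":0.01,"z":-0.05,"claw":0},{"ax":0,"ay":0,"az":0,"x":0,"y":0.01,"z":-0.05,"claw":0}])

```text
time_s: 9.1
tool_pos: [0.4782, 0.2311, 0.2536]
tool_rot: [-179.9, 0.1, 111.3]
force: [0.8, -0.9, -1.7]
grip_width: 0.0077
```

```bash
python3 - <<'E'
from h import *
im=snap('side','s9.png'); b=snap('top','t9.png'); cv2.imwrite('pics/s9b.png',cv2.resize(im[100:300,130:330,::-1],None,fx=3,fy=3,interpolation=2))
cv2.imwrite('pics/t9b.png',cv2.resize(b[140:260,150:290,::-1],None,fx=5,fy=5,interpolation=2))
o=status.get_obs(); print(o['time_s'],o['tool_pos'],o['tool_rot'],o['force'],o['wrist_torque'],o['grip_width'],o['qpos'])
snap('wrist','w9.png')
E
```

```text
9.2 [0.47889786 0.23171123 0.25440831] [-1.79965007e+02  7.93802307e-02  1.11291835e+02] [ 0.45497346 -0.86266215 -2.08482854] [-0.01168872 -0.07392968 -0.01490958] 0.007673793591879379 [ 18.00152539   7.16817012 -50.1579585   96.40224054   5.67225162
  79.09280203 -11.72475869]
```

View pics/s9b.png

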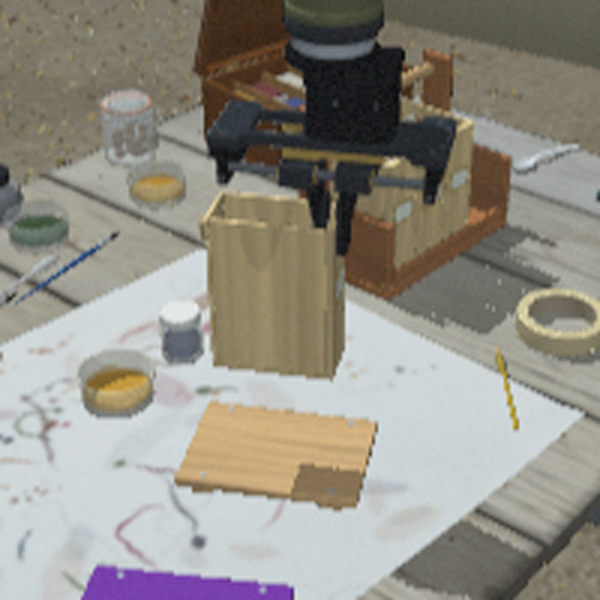

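View pics/t9b.png

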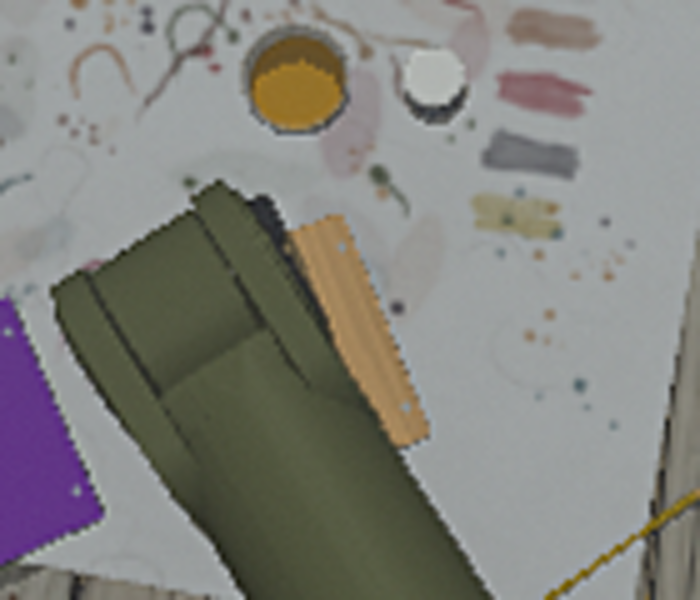

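View pics/w9.png

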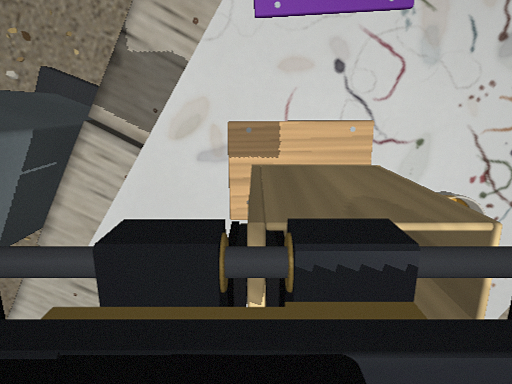

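The wrist view shows the board's far long edge from (228,122) to (372,121). I'll use it as a third check of the board's pose and the box's offset.

```bash
python3 - <<'E'
from h import *
np.set_printoptions(precision=4,suppress=True)
o=status.get_obs(); w=cam('wrist',o); print(o['tool_pos'])
A=onz(w,228,122,.018);B=onz(w,373,121,.018); d=B-A; print(A,B,np.linalg.norm(d)); yw=np.arctan2(d[1],d[0]); print(np.degrees(yw))
yb=np.array([-np.sin(yw),np.cos(yw),0]); xb=np.array([np.cos(yw),np.sin(yw),0])
c=(A+B)/2-.06*yb; print('board c',c)
th=np.radians(o['tool_rot'][2]-90); X=np.array([np.cos(th),np.sin(th),0]);Y=np.array([-np.sin(th),np.cos(th),0])
bc=o['tool_pos']+.051*X-.0073*Y; print('box c',bc, 'err board frame',(bc-c)@xb,(bc-c)@yb)
# box tilt/yaw check via side view: vertical edge, bottom left edge
E
```

```text
[0.479  0.2319 0.2544]
[0.4302 0.2664 0.018 ] [0.5851 0.3279 0.018 ] 0.16661471794120655
21.651001834560173
board c [0.5298 0.2414 0.018 ]
box c [0.5291 0.2436 0.2544] err board frame 0.00018948214385237992 0.0022953219414919078
```

The errors are under 3 mm and 1°. I'll lower to about 6 mm above the board.

step_arm(series=[{"ax":0,"ay":0,"az":0,"x":0,"y":0,"z":-0.02,"claw":0},{"ax":0,"ay":0,"az":0,"x":0,"y":0,"z":-0.05,"claw":0},{"ax":0,"ay":0,"az":0,"x":0,"y":0,"z":-0.08,"claw":0},{"ax":0,"ay":0,"az":0,"x":0,"y":-0.001,"z":-0.095,"claw":0},{"ax":0,"ay":0,"az":0,"x":0,"y":-0.001,"z":-0.1,"claw":0},{"ax":0,"ay":0,"az":0,"x":0,"y":-0.001,"z":-0.1,"claw":0},{"ax":0,"ay":0,"az":0,"x":0,"y":-0.001,"z":-0.1,"claw":0}])

```text
time_s: 9.95
tool_pos: [0.4793, 0.2315, 0.1545]
tool_rot: [-180.0, 0.0, 111.3]
force: [1.0, 0.3, -1.6]
grip_width: 0.0076
```

step_arm(series=[{"ax":0,"ay":0,"az":0,"x":0,"y":0,"z":-0.001,"claw":0},{"ax":0,"ay":0,"az":0,"x":0,"y":0,"z":-0.002,"claw":0},{"ax":0,"ay":0,"az":0,"x":0,"y":0,"z":-0.003,"claw":0},{"ax":0,"ay":0,"az":0,"x":0,"y":0,"z":-0.004,"claw":0},{"ax":0,"ay":0,"az":0,"x":0,"y":0,"z":-0.004,"claw":0}])

```text
time_s: 10.45
tool_pos: [0.4782, 0.2308, 0.1488]
tool_rot: [-179.8, 0.0, 111.3]
force: [-0.1, -0.3, -2.6]
grip_width: 0.0077
```

```bash
python3 - <<'E'
from h import *
im=snap('side','s10.png'); cv2.imwrite('pics/s10b.png',cv2.resize(im[130:300,150:300,::-1],None,fx=3.5,fy=3.5,interpolation=2))
o=status.get_obs(); print(o['time_s'],o['tool_pos'],o['tool_rot'],o['force'],o['wrist_torque'],o['grip_width'])
E
```

```text
10.5 [0.47819403 0.23088068 0.14886632] [-1.79821782e+02  3.29564235e-02  1.11351408e+02] [ 0.73880613  1.18621043 -2.32161297] [-0.04293268 -0.08701071 -0.0410857 ] 0.007488081889347412
```

View pics/s10b.png

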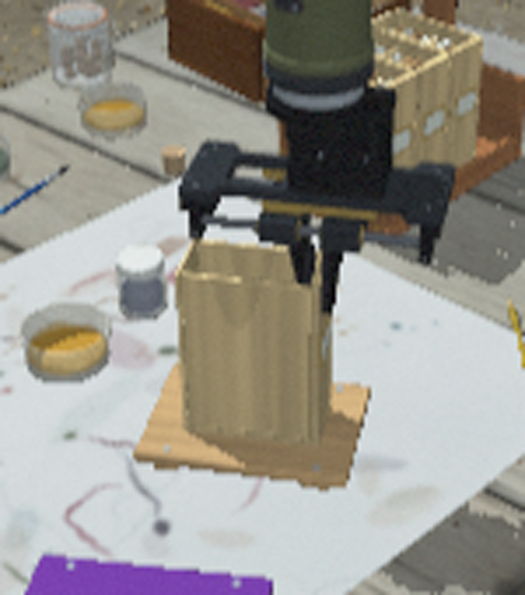

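The box is over the middle of the board with about 1 mm left. The force still shows the full weight, so I'll keep creeping down.

step_arm(series=[{"ax":0,"ay":0,"az":0,"x":0,"y":0,"z":-0.001,"claw":0},{"ax":0,"ay":0,"az":0,"x":0,"y":0,"z":-0.0015,"claw":0},{"ax":0,"ay":0,"az":0,"x":0,"y":0,"z":-0.002,"claw":0},{"ax":0,"ay":0,"az":0,"x":0,"y":0,"z":-0.002,"claw":0}])

```text
time_s: 10.9
tool_pos: [0.478, 0.2309, 0.1481]
tool_rot: [-179.8, 0.1, 111.4]
force: [-4.8, -3.0, 7.5]
grip_width: 0.0077
```

The box has landed: the vertical force changed from -2.3 to +7.5 N. I'll ease off 1 mm, open, and withdraw straight up.

step_arm(series=[{"ax":0,"ay":0,"az":0,"x":0,"y":0,"z":0.0007,"claw":0},{"ax":0,"ay":0,"az":0,"x":0,"y":0,"z":0.0007,"claw":15},{"ax":0,"ay":0,"az":0,"x":0,"y":0,"z":0.0007,"claw":30},{"ax":0,"ay":0,"az":0,"x":0,"y":0,"z":0.0007,"claw":40},{"ax":0,"ay":0,"az":0,"x":0,"y":0,"z":0.0007,"claw":40},{"ax":0,"ay":0,"az":0,"x":0,"y":0,"z":0.0007,"claw":40}])

```text
time_s: 11.5
tool_pos: [0.4784, 0.2309, 0.1476]
tool_rot: [-179.8, 0.0, 111.3]
force: [-0.4, 0.2, 0.1]
grip_width: 0.0329
```

step_arm(series=[{"ax":0,"ay":0,"az":0,"x":0,"y":0,"z":0.015,"claw":40},{"ax":0,"ay":0,"az":0,"x":0,"y":0,"z":0.04,"claw":40},{"ax":0,"ay":0,"az":0,"x":0,"y":0,"z":0.08,"claw":40},{"ax":0,"ay":0,"az":0,"x":-0.02,"y":0,"z":0.12,"claw":40},{"ax":0,"ay":0,"az":0,"x":-0.02,"y":0,"z":0.16,"claw":40},{"ax":0,"ay":0,"az":0,"x":-0.02,"y":-0.04,"z":0.18,"claw":40},{"ax":0,"ay":0,"az":0,"x":-0.02,"y":-0.08,"z":0.18,"claw":40},{"ax":0,"ay":0,"az":0,"x":-0.02,"y":-0.12,"z":0.18,"claw":40},{"ax":0,"ay":0,"az":0,"x":-0.02,"y":-0.16,"z":0.18,"claw":40},{"ax":0,"ay":0,"az":0,"x":-0.02,"y":-0.2,"z":0.18,"claw":40},{"ax":0,"ay":0,"az":0,"x":-0.02,"y":-0.2,"z":0.18,"claw":40}])

```text
time_s: 12.6
tool_pos: [0.4583, 0.0245, 0.3285]
tool_rot: [-179.8, 0.2, 110.8]
force: [0.5, -0.3, -0.3]
grip_width: 0.0345
```

```bash
python3 - <<'E'
from h import *
im=snap('side','s11.png'); b=snap('top','t11.png'); cv2.imwrite('pics/s11b.png',cv2.resize(im[130:300,150:350,::-1],None,fx=3.5,fy=3.5,interpolation=2))
cv2.imwrite('pics/t11b.png',cv2.resize(b[140:250,180:280,::-1],None,fx=5.4,fy=5.4,interpolation=2))
o=status.get_obs(); print(o['time_s'],o['tool_pos'],o['tool_rot'],o['force'],o['grip_width'])
E
```

```text
12.7 [0.45838556 0.03059013 0.32861752] [-1.79908836e+02  3.85185923e-02  1.11241765e+02] [-0.18081924  0.59518267 -0.2231094 ] 0.03436626187778371
```

View pics/s11b.png

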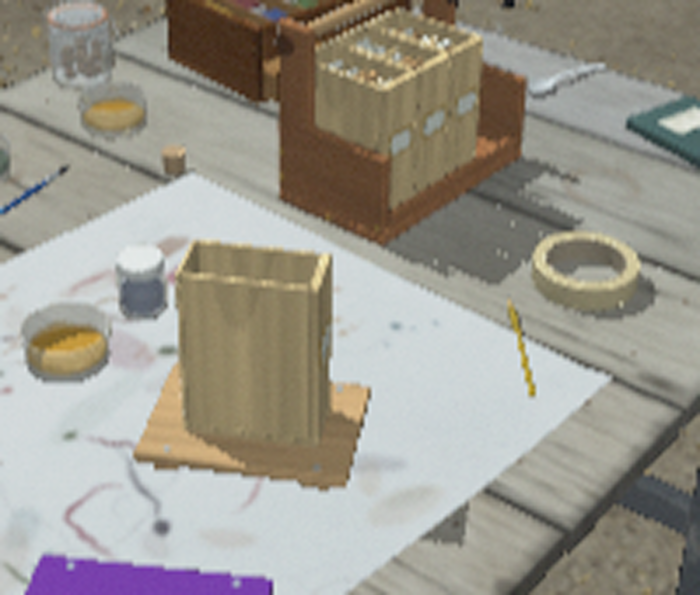

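View pics/t11b.png

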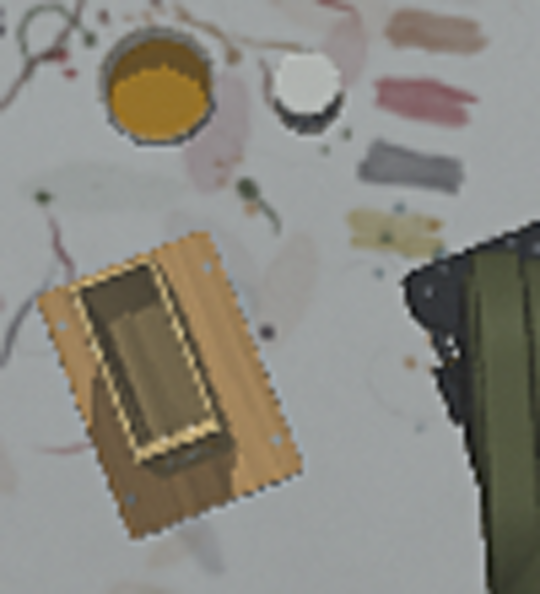

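The box stands on the board in both views. I'll measure its final pose from the rim corners in the top view, and from the side view as well.

```bash
python3 - <<'E'
from h import *
np.set_printoptions(precision=4,suppress=True)
t=cam('top'); s=cam('side')
P=np.array([onz(t,180+(x-2.2)/5.4,140+(y-2.2)/5.4,.168) for x,y in [(73,290),(152,258),(222,427),(141,463)]]); print(P,np.linalg.norm(P-np.roll(P,1,0),axis=1))
c=P.mean(0); d=P[1]+P[0]-P[2]-P[3]; print('c',c,'yaw',np.degrees(np.arctan2(d[1],d[0])))
Q=np.array([onz(s,150+(x-1.25)/3.5,130+(y-1.25)/3.5,.168) for x,y in [(178,279),(197,240),(332,255),(320,290)]]); print(Q.mean(0))
# bottom left edge corners on board
B=np.array([onz(s,150+(x-1.25)/3.5,130+(y-1.25)/3.5,.018) for x,y in [(185,433),(320,442)]]);print(B)
b=np.array([.529,.243,0]);yw=np.radians(21.5);x=np.array([np.cos(yw),np.sin(yw),0]);y=np.array([-np.sin(yw),np.cos(yw),0])
print('err',(c-b)@x,(c-b)@y,(Q.mean(0)-b)@x,(Q.mean(0)-b)@y)
o=status.get_obs();print(o['time_s'],o['joint_velocities'])
E
```

```text
[[0.5669 0.283  0.168 ]
 [0.5853 0.2373 0.168 ]
 [0.4867 0.1967 0.168 ]
 [0.4664 0.243  0.168 ]] [0.1081 0.0492 0.1067 0.0506]
c [0.5263 0.24   0.168 ] yaw 22.041691799086983
[0.525  0.2442 0.168 ]
[[0.5667 0.2884 0.018 ]
 [0.4702 0.2398 0.018 ]]
err -0.0035803020826471266 -0.0017943086162409442 -0.0033190573070961873 0.00257104521487046
12.7 [-1.4502  0.0918 -2.5627 -0.1473 -0.6455 -0.3015 -0.3526]
```

The box is within about 4 mm and 1° of the board's middle, well inside tolerance. I'll let the arm settle and hand in.

step_arm(series=[{"ax":0,"ay":0,"az":0,"x":0,"y":0,"z":0,"claw":40},{"ax":0,"ay":0,"az":0,"x":0,"y":0,"z":0,"claw":40}])

```text
time_s: 12.9
tool_pos: [0.4583, 0.0326, 0.3281]
tool_rot: [-179.9, 0.0, 111.5]
force: [-0.3, 0.3, 0.1]
grip_width: 0.0352
```

```bash
python3 - <<'E'
from h import *
print(workorder.sign_off())
E
```

```text
the job is handed in; nothing more can be done
None
```

The empty box (the rightmost of the four) now stands on the wooden board, released. I handed the job in at about 12.9 s; sign-off gives no verdict.

- **Removal:** I pinched the box's front wall at the top; the grip read 7.95 mm on the 8 mm wall. I tilted it 27° over the ledge (measured in the side view) with its foot about 14–16 mm above the caddy floor, and held it there for more than 0.3 s. Then I lifted it forward and clear of the bar, righted it and carried it to the board.
- **Set-down:** I lowered it until the force showed contact, then opened the gripper and withdrew.
- **Last checks:** The top and side views put its centre within about 4 mm of the board's middle both ways. Its length is about 0.5° off the board's.
    - The two views differ by up to 4 mm across the board, well inside tolerance.
    - I judged uprightness by eye and from the vertical tool, not with a separate measurement.
    - By eye in the last pictures, the full boxes, tape, jar and dish had not moved.
    - The arm was clear, with wrist forces near zero.
- **What went wrong:** My first move call was refused as invalid, so nothing moved. A trial tilt in the air near x = 0.45 ran into the arm's reach limit, so I kept the real path farther out.

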